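# Load the die plate with its two blanks, lift it off the dowels and hold it level

## Robot

A 6-joint arm with a two-finger parallel gripper is mounted at the origin on a cart in front of the work surface, level with it; the furniture and walls round the work are solid. World frame = base frame: x ahead of the robot, y to its left, z up, the work surface at z = 0. Lengths are in m, angles in degrees, forces in N, time in s.
With the tool pointing down it reaches from about 0.25 to 0.725 m from the base axis. Payload 9.7 kg.
Tool frame: the origin (TCP) lies midway between the tips of the shut fingers; the grasp point (between the pads) lies 19 mm behind it; z points along the fingers, y is the line along which they close (so a half turn about z gives the same grasp; the last joint's range is limited). The gripper opens to 85 mm and grips with 20 to 120 N. Pads are 22 mm wide; open, the fingers measure 114 mm over their backs; the gripper's body (76 mm by 85 mm) begins 54 mm behind the grasp point. The pads swing forward as they close: fully open they stand 13 mm farther back than shut.
Start: joints at [-73.052, 4.979, 10.078, 95.1, 0, 90], TCP at [0.16, -0.526, 0.211] pointing down, gripper open.
Joint ranges: [-179.16, 179.16], [-48.56, 103.87], [-65.8, 70.77], [-126.05, 130.52], [-82.76, 87.17], [-180, 180]. Speed limits (degrees/s): [127.2, 127.2, 147.25, 180, 180, 180].

## Interface

Orientations are given as [roll, pitch, yaw] about the fixed x, y, z axes, in that order (R = Rz(yaw) Ry(pitch) Rx(roll)).
In Python, from workcell import * gives the robot as it stands.
- The arm moves only by the tool servo_tool, never from a script. Its argument "moves" is a list of rows, each a list of 4 numbers: the shift along the world's x, y, z in parts of the range, where 1.0 means 60 cm, then the turn about the world's z in a scale on which 1.0 is 2 rad. A call has 1 to 20 rows; each row is the pose to reach, as a shift and turn from the pose commanded when the call began; what a row does not reach only later rows make up. A row lasts 1/12 s, in which the tool goes at most 41.7 mm and 7.16 degrees, less where a joint would pass 70% of its speed; a pose out of reach is approached as far as the arm can. Shift and turn numbers lie between -1 and 1, and a call with a number outside is refused. A call with a gripper value outside its range is refused whole. "claw" is the closure, from 0 (fully open) to 1 (shut), set as the call begins (left out, the last holds). The fingers move at their own pace and stop on an object; "force" is the grip in N (left out, the last holds). Time passes only in rows, so rows that repeat a pose let the fingers close. It gives the time, the measured TCP pose, the force, the opening and the grip force at its end, in the units of the state.
- get_obs(): the state, without advancing time (a new reading comes with each control period).
- camera(name): name is "scene" or "top" or "wrist"; returns the picture (420x560x3 uint8, red, green, blue); there is no depth.
- get_calibration(name): a dict with "fx", "fy", "cx", "cy" (pixels), "rvec" (rotation vector, rad) and "tvec" (3), from world to camera coordinates, as OpenCV has them; the wrist camera has in their place "tool_from_camera" (4x4, takes a point from camera to tool coordinates, whose origin is the TCP and whose axes are the flange's). Camera axes: x right, y down, z forward; pixel columns grow to the right and rows downward; lengths in m; the calibration is good to about 2 mm. The wrist camera is an equidistant fisheye: a pixel r from the principal point sees the ray r / f radians off the axis. A picture is of the moment at which its call begins: read the wrist's pose just before it. get_calibration takes no time and is no camera call.
- job_done(): hands the job in; it is judged then, once.
The state is a dict: "time": time; "q": joint angles; "qd": joint speeds; "joint_efforts": joint torques, N m; "ee_pos": TCP position; "tcp_rot": TCP orientation; "wrist_force": force on the tool from outside, world axes, zero at the start; "torque": the same for the moment, N m; "opening": finger opening in m; "grasp_force": force on a finger pad.
Only numpy, scipy, OpenCV 4.12 (cv2) and the standard library are available. Lean on these libraries where they do the work, as an engineer would, in place of code of your own. Each camera call takes 0.05 s, during which the arm holds its last target. There are 200 camera calls.

## Task

While the die plate stands on its bolster, lay the copper disc flat on the floor of its round cavity and the brass square flat on the floor of its square cavity. Then take the plate by its black handle, lift it straight up off the two dowels, keeping it level so that both blanks stay seated, and finish holding it still and level about ten centimetres above the bolster, ready to be handed to the press: do not put it down or let go. Leave the hammer, the caliper, the ring clamp and the pliers where they lie.

Things in the scene. Friction and masses are not known exactly. Their poses are not given: they have to be found in the camera images.
- bolster: dark steel bolster plate, 100 (x) x 206 (y) x 16 mm, fixed to the bench; origin at the centre of its underside on the bench, z up. On its top two steel dowels, 10 mm thick, 10.5 mm high, tapered noses, at x, y = (32, -22) and (-32, 22) mm; four cap screws 13 mm wide, 6 mm high at x +-34, y +-92 mm. Its place and yaw (up to 40 degrees) vary
- die_plate: loose die plate, 90 (x) x 160 (y) x 17 mm, 0.65 kg, steel on top, aluminium below, black handle across its middle. Starts on the bolster over the dowels (2 mm play), axes along the bolster's, top 33 mm above the bench. Origin at the centre of its underside, z up. Two cavities 5 mm deep, 2 mm lead-in, 2.5 mm wider than the blanks: round at y = +50 mm, square at y = -50 mm
- handle_grip (a point): centre of the black handle bar: 84 mm along the plate's x, 14 mm wide along its y, 16 mm high. It stands on two posts, 10 mm thick, at x = +-34 mm with 18 mm collars; the space under the bar between the posts is open, bar underside 36 mm and bar top 52 mm above the plate's top. The point is 61 mm above the plate's underside, over its centre of mass
- round_cavity (a point): centre of the floor of the round cavity (46.5 mm across, 5 mm deep, with a small dark knock-out hole drawn in the floor), 12 mm above the plate's underside and 5 mm below its top; axes as the plate's
- square_cavity (a point): centre of the floor of the square cavity (42.5 x 42.5 mm, 5 mm deep), 12 mm above the plate's underside and 5 mm below its top; axes as the plate's, sides along its x and y
- round_blank: loose copper disc, 44 mm across and 8 mm thick, about 0.11 kg, lying flat on the bench; origin at the centre of its underside. Seated in its cavity, its underside is on the cavity floor and its top stands 3 mm proud of the plate
- square_blank: loose brass square, 40 x 40 mm and 8 mm thick, about 0.11 kg, lying flat on the bench; origin at the centre of its underside, sides along its x and y. Seated, its top stands 3 mm proud of the plate
- chasing_hammer: bystander: chasing hammer with a pale wooden haft lying flat, 258 mm long along its y, head 68 mm across; origin under its middle. Not to be disturbed
- caliper: bystander: black and steel digital caliper lying flat, 66 x 179 x 11 mm, long along its y; origin under its middle. Not to be disturbed
- ring_clamp: bystander: wooden ring clamp with a steel band, 24 x 120 x 24 mm, long along its y; origin under its middle. Not to be disturbed
- pliers_flat: bystander: red-handled flat-nose pliers lying flat, 42 x 164 x 11 mm, long along its y; origin under its middle. Not to be disturbed
There are look-alikes about, which are no part of the job. There is more than one size of the round_blank; the one meant has the size given above.

How it is judged (in metres and radians):
On the way, in this order (a step that is already met when the one before it is completed fails the run):
1. both blanks lie flat in their own cavities, let go, while the die plate stands on its bolster (distance between round_blank and round_cavity below 0.004 m and angle between the z axis of each of round_blank, square_blank and the z axis of die_plate, either way round below 0.06 rad and distance between square_blank and square_cavity below 0.004 m and z of die_plate in the frame of bolster below 0.019 m and contact force between the fingers and round_blank below 0.1 N and contact force between the fingers and square_blank below 0.1 N), for 0.2 s.
2. the die plate is gripped and lifted clear of the dowels with both blanks still seated (distance between round_blank and round_cavity below 0.004 m and angle between the z axis of each of round_blank, square_blank and the z axis of die_plate, either way round below 0.06 rad and distance between square_blank and square_cavity below 0.004 m and z of die_plate in the frame of bolster above 0.04 m and contact force between the fingers and die_plate above 3 N), for 0.2 s.
At the end, for the whole second after the job is handed in: Fingers hold the plate (over 3 N), underside 60-160 mm above the bolster top, centre within 60 mm of over it, level to 0.07 rad, still (20 mm/s, 0.15 rad/s), off the bolster; each blank in its cavity within 4 mm of the floor centre, flat to 0.06 rad, not touched by fingers (distance between round_blank and round_cavity below 0.004 m and angle between the z axis of each of round_blank, square_blank and the z axis of die_plate, either way round below 0.06 rad and distance between square_blank and square_cavity below 0.004 m and z of die_plate in the frame of bolster between 0.076 and 0.176 m and horizontal distance between die_plate and bolster below 0.06 m and angle between die_plate's own z axis and vertical below 0.07 rad and linear speed of die_plate below 0.02 m/s and angular speed of die_plate below 0.15 rad/s and contact force between the fingers and die_plate above 3 N and contact force between die_plate and bolster below 0.1 N and contact force between the fingers and round_blank below 0.1 N and contact force between the fingers and square_blank below 0.1 N); the arm keeps its last pose, push and grip.
It fails at once if the die plate is tipped more than 10 degrees (angle between die_plate's own z axis and vertical above 0.175 rad).
It fails at once if the hammer is moved more than 20 mm (distance of chasing_hammer from where it was at the start of the episode above 0.02 m).
It fails at once if the caliper is moved more than 20 mm (distance of caliper from where it was at the start of the episode above 0.02 m).
It fails at once if the ring clamp is moved more than 20 mm (distance of ring_clamp from where it was at the start of the episode above 0.02 m).
It fails at once if the pliers are moved more than 20 mm (distance of pliers_flat from where it was at the start of the episode above 0.02 m).
It also fails if it takes over 72 s, if anything falls off the work surface, if the arm or the gripper's body presses on something with over 40 N, if the wrist force passes 120 N, or if a joint passes its speed limit or range.

## Working session

There is one attempt and no reset: what is moved stays moved. The work goes in short steps, Python scripts to look and compute and a tool call to move; the robot and the scene stay as the last step left them, time stands still between calls to the robot, and variables do not carry over. Pictures are saved under pics/ and viewed, at most 10 in all, crops included, and the job is handed in when it is done.

Besides the shell and the picture viewer there is one more tool, called after ">>>" by a JSON object that holds its "method" and its "body", one argument or row to a line. servo_tool: Moves the arm, as the interface text tells. Its arguments: {"type":"object","properties":{"moves":{"type":"array","items":{"type":"array","items":{"type":"number"}}},"claw":{"type":"number"},"force":{"type":"number"}},"required":["moves"]}

```bash
mkdir -p pics; ls
cat > h.py <<'E'
from workcell import *
import numpy as np, cv2
from scipy.spatial.transform import Rotation as R
def ray(name,uv,obs=None):
    c=get_calibration(name); u,v=uv
    if name!='wrist':
        Rm=cv2.Rodrigues(np.array(c['rvec'],float))[0]; t=np.array(c['tvec'],float).ravel()
        d=np.array([(u-c['cx'])/c['fx'],(v-c['cy'])/c['fy'],1.])
        return -Rm.T@t, Rm.T@d
    x=(u-c['cx'])/c['fx'];y=(v-c['cy'])/c['fy'];r=np.hypot(x,y)
    d=np.array([np.sin(r)*x/max(r,1e-9),np.sin(r)*y/max(r,1e-9),np.cos(r)])
    T=np.array(c['tool_from_camera']); Rt=R.from_euler('xyz',obs['tcp_rot'],degrees=True).as_matrix()
    return Rt@T[:3,3]+np.array(obs['ee_pos']), Rt@T[:3,:3]@d
def onz(name,uv,z,obs=None):
    o,d=ray(name,uv,obs); return o+d*(z-o[2])/d[2]
def tri(rays):
    A=0;b=0
    for o,d in rays:
        d=d/np.linalg.norm(d);P=np.eye(3)-np.outer(d,d);A=A+P;b=b+P@o
    p=np.linalg.solve(A,b); return p,[np.linalg.norm((np.eye(3)-np.outer(d,d)/(d@d))@(p-o)) for o,d in rays]
def snap(name,fn):
    o=get_obs(); im=camera(name); cv2.imwrite('pics/'+fn+'.png',im[:,:,::-1]); np.save('pics/'+fn+'.npy',im)
    import json; json.dump({k:np.array(v).tolist() for k,v in o.items()},open('pics/'+fn+'.json','w')); return o,im
E
python3 - <<'E'
from h import *
ims=[]
for n in ['top','scene','wrist']:
    o,im=snap(n,n+'0'); ims.append(im)
    c=get_calibration(n); print(n,c)
print(o)
b=np.zeros((600,800,3),np.uint8)
cv2.imwrite('pics/both.png',cv2.resize(np.hstack(ims[:2]),(800,300))[:,:,::-1])
cv2.imwrite('pics/topbig.png',cv2.resize(ims[0],(800,600),interpolation=cv2.INTER_CUBIC)[:,:,::-1])
cv2.imwrite('pics/scenebig.png',cv2.resize(ims[1],(800,600),interpolation=cv2.INTER_CUBIC)[:,:,::-1])
E
```

```text
pics
top {'fx': 506.41206382990066, 'fy': 506.41206382990066, 'cx': 283.5080179835991, 'cy': 209.9086560705301, 'rvec': array([ 2.1499148 , -2.12050732,  0.15302087]), 'tvec': array([-0.16548626,  0.56630375,  1.14340952])}
scene {'fx': 497.71940981445624, 'fy': 497.71940981445624, 'cx': 277.20667057273334, 'cy': 212.82731606055373, 'rvec': array([ 0.90067121, -2.40449541,  1.20279425]), 'tvec': array([0.29954836, 0.35759435, 0.94562295])}
wrist {'fx': 325.19226210127806, 'fy': 325.19226210127806, 'cx': 278.64202666432743, 'cy': 216.12618103809152, 'tool_from_camera': array([[ 1.06868244e-03, -9.47972656e-01, -3.18349968e-01,
         8.11611545e-02],
       [ 9.99999426e-01,  1.03872887e-03,  2.63845676e-04,
         1.99983016e-04],
       [ 8.05608176e-05, -3.18350067e-01,  9.47973221e-01,
        -1.63773525e-01],
       [ 0.00000000e+00,  0.00000000e+00,  0.00000000e+00,
         1.00000000e+00]])}
{'time': 0.1, 'q': array([-7.30492683e+01,  5.00573703e+00,  1.00396229e+01,  9.50989227e+01,
       -1.04718421e-03,  8.99999427e+01]), 'qd': array([ 0.02529867, -0.09970777,  0.16583456, -0.00184781,  0.00470205,
       -0.02234052]), 'joint_efforts': array([ 7.00730482e-06, -5.21559978e+01,  4.65654874e+01,  1.59374432e-02,
        4.20799097e-05, -2.28621440e-05]), 'ee_pos': array([ 0.16028167, -0.52589376,  0.21008083]), 'tcp_rot': array([-1.79934963e+02,  1.04711850e-03,  1.69507902e+01]), 'wrist_force': array([-0.5819989 , -0.69873758,  0.55009319]), 'torque': array([ 0.00379894, -0.02772807,  0.00644916]), 'grasp_force': 0.0, 'opening': 0.08531118166198753}
```

View pics/topbig.png

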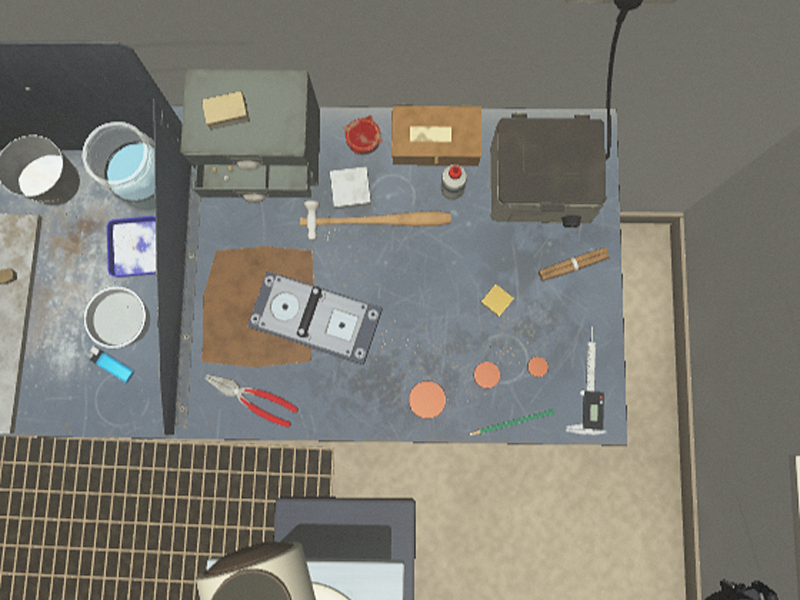

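View pics/scenebig.png

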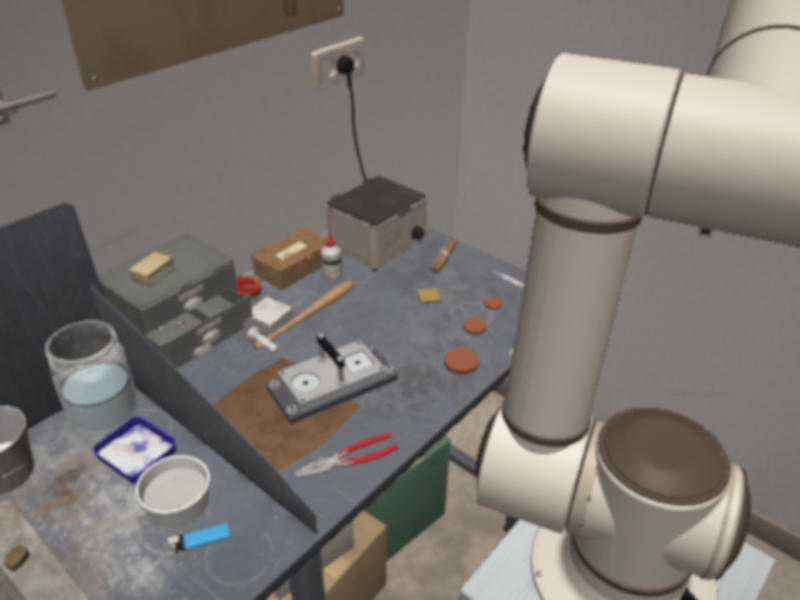

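The top view (800x600 scale) shows the plate at about (315,317), with the handle at (311,312), the round cavity at (285,306) and the square cavity at (342,325). The brass square is at (498,300). There are three copper discs, at (427,400), (487,375) and (538,367). I'll measure sizes and heights to pick the 44 mm one.

Run:
```python
from h import *
def blobs(n):
    im=np.load(f'pics/{n}0.npy'); hsv=cv2.cvtColor(im,cv2.COLOR_RGB2HSV)
    m=cv2.inRange(hsv,(0,90,60),(30,255,255)); out=[]
    N,L,S,C=cv2.connectedComponentsWithStats(m)
    for i in range(1,N):
        if 60<S[i,4]<1500:
            cn=max(cv2.findContours((L==i).astype(np.uint8),0,cv2.CHAIN_APPROX_NONE)[0],key=cv2.contourArea)
            out.append((C[i],S[i,4],cn,np.median(hsv[L==i],0)))
    return out
for n in['top','scene']:
    for c,a,cn,hs in blobs(n):
        p=onz(n,c,.008)
        s=np.array([onz(n,q[0],.008)[:2] for q in cn],np.float32)
        if n=='top': ar=cv2.minAreaRect(s*1000); print('   rect',np.round(ar[1],1),round(ar[2],1), 'equiv dia', round(2*np.sqrt(a/np.pi)*np.linalg.norm(onz(n,c+[1,0],.008)-p)*1000,1))
        print(n,np.round(c,1),a,hs,np.round(p,4))
o=get_obs()
im=np.load('pics/top0.npy')
a=cv2.resize(im[170:300,155:400],(800,424),interpolation=cv2.INTER_CUBIC)
cv2.imwrite('pics/crop1.png',a[:,:,::-1])
```

```text
rect [61.5 61.1] 35.2 equiv dia 62.6
top [253.7  94.3] 490 [  3. 162. 156.] [ 0.8661 -0.0782  0.008 ]
   rect [ 22.8 231. ] 0.7 equiv dia 66.1
top [277.2 153.2] 569 [ 17. 109. 189.] [ 0.7147 -0.1397  0.008 ]
   rect [19.3 55. ] 19.4 equiv dia 36.2
top [414. 180.] 175 [ 16. 114. 159.] [ 0.6516 -0.4731  0.008 ]
   rect [19.7 58.8] 21.5 equiv dia 37.1
top [389.6 188.5] 185 [ 16. 112. 158.] [ 0.6298 -0.4136  0.008 ]
   rect [39. 40.] 51.7 equiv dia 44.5
top [347.8 209.7] 269 [ 23. 124. 215.] [ 0.5765 -0.3122  0.008 ]
   rect [30.8 31. ] 0.8 equiv dia 33.3
top [376.1 256.4] 155 [ 10. 130. 211.] [ 0.4652 -0.3787  0.008 ]
   rect [40.3 42.6] 90.0 equiv dia 43.5
top [340.4 262. ] 265 [ 10. 125. 217.] [ 0.4507 -0.2941  0.008 ]
   rect [58.5 56.7] 0.8 equiv dia 61.0
top [298.8 279.5] 524 [ 10. 119. 223.] [ 0.4082 -0.1956  0.008 ]
   rect [93.3 12.1] 68.8 equiv dia 32.2
top [190.6 278.7] 145 [  0. 171. 196.] [0.4062 0.0605 0.008 ]
   rect [93.  11.6] 63.5 equiv dia 31.8
top [185.1 289.4] 142 [  1. 172. 198.] [0.3812 0.0723 0.008 ]
scene [199. 183.] 1429 [ 14. 116. 140.] [ 0.8845 -0.1994  0.008 ]
scene [307.2 183.2] 70 [ 14. 114. 139.] [ 0.6358 -0.4177  0.008 ]
scene [222.3 213.3] 281 [ 15. 105. 169.] [ 0.7206 -0.1393  0.008 ]
scene [299.7 206.5] 119 [ 20. 123. 167.] [ 0.5778 -0.3085  0.008 ]
scene [344.9 211.7] 70 [  8.  136.  152.5] [ 0.4661 -0.374   0.008 ]
scene [331.7 227.7] 134 [  8.  141.  156.5] [ 0.4513 -0.2901  0.008 ]
scene [322.4 252.1] 330 [  8. 143. 159.] [ 0.4107 -0.1932  0.008 ]
scene [254.4 310. ] 97 [  0. 166. 172.] [0.4082 0.064  0.008 ]
scene [258.7 318.9] 100 [  0.  167.  173.5] [0.3834 0.0767 0.008 ]
scene [ 10.8 389.8] 138 [ 17.  97. 117.] [0.6205 0.517  0.008 ]
scene [235.5 396.7] 110 [ 18.   91.  184.5] [0.2878 0.2459 0.008 ]
```

View pics/crop1.png

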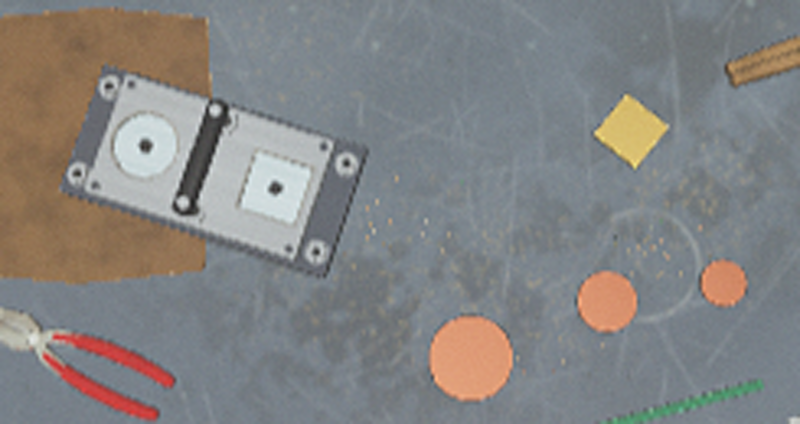

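The three copper discs are at top pixels (299,280) ≈ 61 mm, (340,262) ≈ 43.5 mm and (376,256) ≈ 33 mm. The middle one matches 44 mm, and the crop agrees: middle size, at crop (607,302). There is only one brass square, at crop (632,131), about 40 mm. The two cameras agree to within about 4 mm at z = 8 mm. Next I'll move over the disc.

The manual's scale: shifts go in shares of 60 cm and turns go in shares of 2 rad. Converting my numbers, 29.1 cm / 60 = 0.485, 23.2 cm / 60 = 0.3867, 0.96 rad / 2 = 0.48.

>>> {"method": "servo_tool", "body": {
  "moves": [
    [0.485, 0.3867, -0.1, 0.48],
    [0.485, 0.3867, -0.1, 0.48],
    [0.485, 0.3867, -0.1, 0.48],
    [0.485, 0.3867, -0.1, 0.48],
    [0.485, 0.3867, -0.1, 0.48],
    [0.485, 0.3867, -0.1, 0.48],
    [0.485, 0.3867, -0.1, 0.48],
    [0.485, 0.3867, -0.1, 0.48],
    [0.485, 0.3867, -0.1, 0.48],
    [0.485, 0.3867, -0.1, 0.48],
    [0.485, 0.3867, -0.1, 0.48],
    [0.485, 0.3867, -0.1, 0.48],
    [0.485, 0.3867, -0.1, 0.48],
    [0.485, 0.3867, -0.1, 0.48]
  ]
}}

```text
time: 1.32
ee_pos: [0.4505, -0.2952, 0.1511]
tcp_rot: [180.0, 0.0, 71.8]
wrist_force: [-0.7, -0.2, -0.5]
opening: 0.0857
grasp_force: 0.0
```

```bash
cat >> h.py <<'E'
def wblobs(im,o,lo,hi,z,amin=300):
    hsv=cv2.cvtColor(im,cv2.COLOR_RGB2HSV); m=cv2.inRange(hsv,lo,hi); res=[]
    for cn in cv2.findContours(m,cv2.RETR_EXTERNAL,cv2.CHAIN_APPROX_NONE)[0]:
        if cv2.contourArea(cn)<amin: continue
        s=np.array([onz('wrist',q[0],z,o)[:2] for q in cn],np.float32)*1000
        M=cv2.moments(s); c=np.array([M['m10'],M['m01']])/M['m00']
        mm=cv2.moments(cn); px=(mm['m10']/mm['m00'],mm['m01']/mm['m00'])
        ar=cv2.minAreaRect(s); print('px',np.round(px),'c',np.round(c,1),'rect c',np.round(ar[0],1),np.round(ar[1],1),round(ar[2],1),'eqd',round(2*np.sqrt(M['m00']/np.pi),1)); res.append((px,c,ar))
    return res
COP=((2,80,60),(14,255,255)); BR=((18,80,60),(30,255,255))
E
python3 - <<'E'
from h import *
o,im=snap('wrist','w1'); print(o['time'],o['ee_pos'],o['tcp_rot'],o['q'])
wblobs(im,o,*COP,.008); print(); wblobs(im,o,*BR,.008)
E
```

```text
1.3167 [ 0.45053435 -0.29515555  0.15105431] [1.79975085e+02 1.44260717e-02 7.18372465e+01] [-3.32255113e+01  2.56081046e+00  9.24819517e-01  8.83362006e+01
 -7.45545398e-03  7.49372373e+01]
px [478. 282.] c [ 656.  -478.5] rect c [ 655.6 -477.6] [21.9 59.9] 20.6 eqd 34.1
px [318. 262.] c [ 466.9 -377. ] rect c [ 466.6 -376.7] [32.5 34. ] 26.0 eqd 32.5
px [459. 242.] c [ 630.9 -410.9] rect c [ 631.7 -413.7] [21.5 69.7] 20.0 eqd 35.7
px [280. 192.] c [ 452.1 -293.3] rect c [ 452.3 -293.5] [43.5 42.8] 53.3 eqd 42.7
px [205. 111.] c [ 409.3 -194.7] rect c [ 409.1 -195. ] [60.3 60.6] 25.1 eqd 60.4
px [489.  45.] c [ 716.6 -202.4] rect c [ 717.5 -193.6] [27.3 76.5] 5.9 eqd 29.6
px [549.  20.] c [ 834.2 -178.7] rect c [ 830.8 -175.9] [71.9 46.3] 65.1 eqd 50.1

px [403. 172.] c [ 577.5 -311. ] rect c [ 577.4 -311. ] [39.8 41.8] 51.5 eqd 44.8
```

View pics/w1.png

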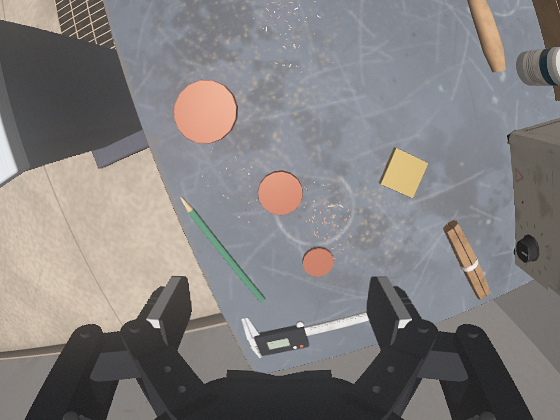

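The wrist view shows three discs. The 44 mm one is at (280,192), between the big one (205,111) and the small one (318,262), and the square is at (403,172). I'll descend partway for a second height measurement.

>>> {"method": "servo_tool", "body": {
  "moves": [
    [0.0025, 0.0025, -0.0667, 0],
    [0.0025, 0.0025, -0.1333, 0],
    [0.0025, 0.0025, -0.1667, 0],
    [0.0025, 0.0025, -0.1667, 0],
    [0.0025, 0.0025, -0.1667, 0]
  ],
  "claw": 0.3,
  "force": 30
}}

```text
time: 1.78
ee_pos: [0.4519, -0.293, 0.0507]
tcp_rot: [-179.9, -0.0, 71.9]
wrist_force: [-0.7, -0.8, -0.4]
opening: 0.0596
grasp_force: 0.0
```

Run:
```python
from h import *
import json
o1=json.load(open('pics/w1.json'));
o,im=snap('wrist','w2'); print(o['time'],o['ee_pos'],o['tcp_rot'],o['opening'],o['wrist_force'])
r=wblobs(im,o,*COP,.008); print()
b=min(r,key=lambda t:abs(t[1][0]-452)+abs(t[1][1]+293))
print(tri([ray('wrist',b[0],o),ray('wrist',(280,192),o1)]))
print(tri([ray('wrist',b[0],o),ray('top',(340.4,262))]),tri([ray('wrist',b[0],o),ray('top',(340.4,262)),ray('scene',(331.7,227.7))]))
print('square',tri([ray('wrist',(403,172),o1),ray('top',(347.8,209.7)),ray('scene',(299.7,206.5))]))
```

```text
1.7833 [ 0.45188694 -0.29295636  0.05067222] [-1.79922932e+02 -1.78034368e-02  7.18760969e+01] 0.05956986051578533 [-0.69877871 -0.77357722 -0.35237531]
px [522. 332.] c [ 657.6 -482.9] rect c [ 657.4 -480.4] [22.7 65.9] 22.0 eqd 35.0
px [327. 320.] c [ 464.6 -375.7] rect c [ 463.5 -375.6] [25.5 36.3] 0.1 eqd 30.9
px [507. 290.] c [ 632.9 -416.5] rect c [ 632.9 -416.3] [23.1 78.4] 21.2 eqd 42.7
px [280. 232.] c [ 452.2 -293.1] rect c [ 452.4 -293.2] [43.6 43.3] 35.2 eqd 43.2
px [172. 116.] c [ 409.2 -194.9] rect c [ 409.1 -194.7] [61.5 61.5] 24.4 eqd 61.4
px [550.  33.] c [ 712.4 -201. ] rect c [ 714.5 -201.3] [21.9 58.7] 1.6 eqd 28.1

(array([ 0.45224951, -0.2930662 ,  0.00603803]), [np.float64(8.726825913980022e-06), np.float64(8.726825913998267e-06)])
(array([ 0.4513635 , -0.29489007,  0.00065816]), [np.float64(0.00031177008649261613), np.float64(0.00031177008649262904)]) (array([ 0.4520548 , -0.29344815,  0.00548681]), [np.float64(0.00020897717575592436), np.float64(0.0014492847697355018), np.float64(0.0012624604045042222)])
square (array([ 0.57783026, -0.31119961,  0.00598157]), [np.float64(0.000559360763044348), np.float64(0.0015328525652670813), np.float64(0.0014742239319026225)])
```

In the tool's units: -4.7 cm / 60 = -0.0783, -4 cm / 60 = -0.0667.

>>> {"method": "servo_tool", "body": {
  "moves": [
    [0, 0, -0.0333, 0],
    [0, 0, -0.0667, 0],
    [0, 0, -0.0783, 0],
    [0, 0, -0.0783, 0]
  ],
  "claw": 0.42
}}

```text
time: 2.17
ee_pos: [0.4527, -0.2928, 0.0039]
tcp_rot: [-180.0, -0.0, 71.9]
wrist_force: [-0.1, 0.9, 0.1]
opening: 0.0493
grasp_force: 0.0
```

In the tool's units: -0.3 cm / 60 = -0.005, -0.2 cm / 60 = -0.0033.

>>> {"method": "servo_tool", "body": {
  "moves": [
    [0, 0, -0.0033, 0],
    [0, 0, -0.005, 0],
    [0, 0, -0.005, 0]
  ]
}}

```text
time: 2.42
ee_pos: [0.4535, -0.2931, 0.0019]
tcp_rot: [179.9, 0.0, 71.9]
wrist_force: [-0.8, -0.5, -0.7]
opening: 0.0497
grasp_force: 0.0
```

In the tool's units: -0.2 cm / 60 = -0.0033.

>>> {"method": "servo_tool", "body": {
  "moves": [
    [0, 0, -0.0033, 0],
    [0, 0, -0.0033, 0]
  ]
}}

```text
time: 2.58
ee_pos: [0.453, -0.2927, -0.001]
tcp_rot: [180.0, 0.0, 72.0]
wrist_force: [0.2, 0.6, 0.2]
opening: 0.0499
grasp_force: 0.0
```

In the tool's units: -0.2 cm / 60 = -0.0033.

>>> {"method": "servo_tool", "body": {
  "moves": [
    [0, 0, -0.0033, 0],
    [0, 0, -0.0033, 0]
  ]
}}

```text
time: 2.75
ee_pos: [0.4527, -0.2926, -0.0036]
tcp_rot: [-180.0, -0.0, 72.0]
wrist_force: [0.8, 0.0, 0.5]
opening: 0.0498
grasp_force: 0.0
```

In the tool's units: -0.1 cm / 60 = -0.0017.

>>> {"method": "servo_tool", "body": {
  "moves": [
    [0, 0, -0.0017, 0],
    [0, 0, -0.0017, 0]
  ]
}}

```text
time: 2.92
ee_pos: [0.4527, -0.2925, -0.0045]
tcp_rot: [-180.0, -0.0, 72.0]
wrist_force: [0.8, 0.2, -0.0]
opening: 0.0495
grasp_force: 0.0
```

In the tool's units: -0.1 cm / 60 = -0.0017.

>>> {"method": "servo_tool", "body": {
  "moves": [
    [0, 0, -0.0017, 0],
    [0, 0, -0.0017, 0]
  ]
}}

```text
time: 3.08
ee_pos: [0.4528, -0.2925, -0.0055]
tcp_rot: [-180.0, -0.0, 72.0]
wrist_force: [0.0, 0.4, -0.4]
opening: 0.05
grasp_force: 0.0
```

In the tool's units: -0.1 cm / 60 = -0.0017.

>>> {"method": "servo_tool", "body": {
  "moves": [
    [0, 0, -0.0017, 0],
    [0, 0, -0.0017, 0]
  ]
}}

```text
time: 3.25
ee_pos: [0.4528, -0.2926, -0.0065]
tcp_rot: [-180.0, -0.0, 71.9]
wrist_force: [0.5, -0.7, 0.7]
opening: 0.0496
grasp_force: 0.0
```

>>> {"method": "servo_tool", "body": {
  "moves": [
    [0, 0, -0.0017, 0],
    [0, 0, -0.0017, 0]
  ]
}}

```text
time: 3.42
ee_pos: [0.4527, -0.2925, -0.0075]
tcp_rot: [-180.0, -0.0, 72.0]
wrist_force: [-1.3, 0.0, 1.1]
opening: 0.0491
grasp_force: 0.0
```

>>> {"method": "servo_tool", "body": {
  "moves": [
    [0, 0, -0.0017, 0],
    [0, 0, -0.0017, 0]
  ]
}}

```text
time: 3.58
ee_pos: [0.4528, -0.2926, -0.0085]
tcp_rot: [-180.0, -0.0, 72.0]
wrist_force: [-0.1, -0.0, -0.7]
opening: 0.0495
grasp_force: 0.0
```

In the tool's units: -0.1 cm / 60 = -0.0017.

>>> {"method": "servo_tool", "body": {
  "moves": [
    [0, 0, -0.0017, 0],
    [0, 0, -0.0017, 0]
  ]
}}

```text
time: 3.75
ee_pos: [0.4527, -0.2926, -0.0095]
tcp_rot: [-180.0, -0.0, 72.0]
wrist_force: [-0.1, -0.5, 0.0]
opening: 0.0496
grasp_force: 0.0
```

In the tool's units: -0.1 cm / 60 = -0.0017.

>>> {"method": "servo_tool", "body": {
  "moves": [
    [0, 0, -0.0017, 0],
    [0, 0, -0.0017, 0]
  ]
}}

```text
time: 3.92
ee_pos: [0.4528, -0.2926, -0.0105]
tcp_rot: [-180.0, -0.0, 72.0]
wrist_force: [-0.8, 0.9, 0.1]
opening: 0.0493
grasp_force: 0.0
```

Run:
```python
from h import *
o,im=snap('wrist','w3'); print(o['time'],o['ee_pos'],o['opening'],o['wrist_force'])
cv2.imwrite('pics/w3c.png',cv2.resize(im[150:350,120:440],(800,500),interpolation=cv2.INTER_CUBIC)[:,:,::-1])
```

```text
3.9167 [ 0.45276214 -0.29257126 -0.01048918] 0.04934553259217056 [-0.8462242   0.87304435  0.0881273 ]
```

View pics/w3c.png

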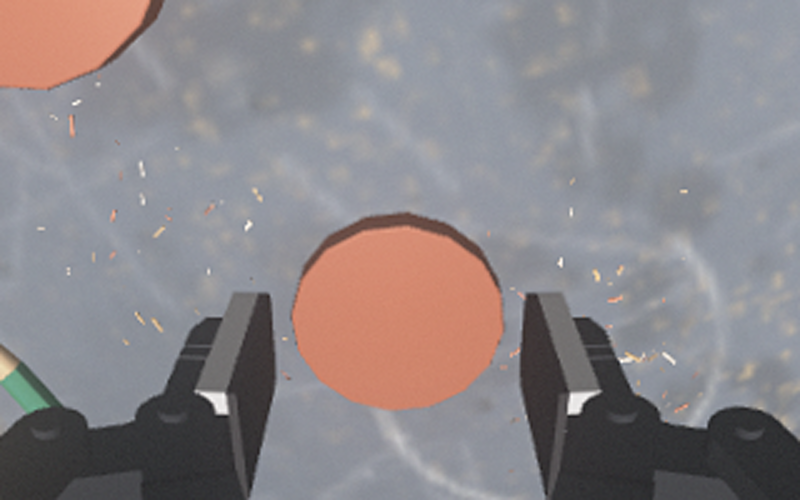

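Run:
```python
from h import *
c=get_calibration('wrist');T=np.linalg.inv(c['tool_from_camera'])
def proj(p):
    q=T@np.r_[p,1]; q=q[:3]; th=np.arctan2(np.hypot(q[0],q[1]),q[2]); k=th/np.hypot(q[0],q[1]); return np.array([c['cx']+c['fx']*k*q[0],c['cy']+c['fy']*k*q[1]])
for z in (0,-4,-8,-12,-16): print(z,[np.round(((proj(np.array([x,y,z])/1000)-[120,150])*2.5)) for x,y in ((11,24.7),(-11,24.7),(11,-24.7),(0,0))])
```

```text
0 [array([511., 231.]), array([505., 318.]), array([286., 231.]), array([398., 277.])]
-4 [array([513., 239.]), array([507., 327.]), array([284., 238.]), array([399., 285.])]
-8 [array([515., 246.]), array([509., 336.]), array([282., 246.]), array([399., 293.])]
-12 [array([518., 254.]), array([512., 345.]), array([279., 254.]), array([399., 302.])]
-16 [array([521., 262.]), array([514., 355.]), array([277., 262.]), array([399., 311.])]
```

Run:
```python
from h import *
c=get_calibration('wrist');T=np.linalg.inv(c['tool_from_camera'])
def proj(p):
    q=T@np.r_[p,1]; q=q[:3]; th=np.arctan2(np.hypot(q[0],q[1]),q[2]); k=th/np.hypot(q[0],q[1]); return np.array([c['cx']+c['fx']*k*q[0],c['cy']+c['fy']*k*q[1]])
for z in (-5,-13,-20,-30,-40): print(z,[np.round(proj(np.array([x,y,z])/1000)) for x,y in ((11,42.7),(-11,42.7),(11,-42.7))])
ims=[np.load(f'pics/w{i}.npy')[y0:y1,x0:x1] for i,(y0,y1,x0,x1) in ((1,(240,400,80,320)),(3,(240,400,80,320)))]
cv2.imwrite('pics/tips.png',np.vstack([cv2.resize(i,(450,300),interpolation=cv2.INTER_CUBIC) for i in ims])[:,:,::-1])
```

```text
-5 [array([358., 246.]), array([354., 281.]), array([201., 246.])]
-13 [array([361., 252.]), array([357., 288.]), array([198., 252.])]
-20 [array([364., 258.]), array([360., 295.]), array([194., 258.])]
-30 [array([369., 267.]), array([364., 305.]), array([190., 267.])]
-40 [array([375., 277.]), array([369., 317.]), array([184., 277.])]
```

View pics/tips.png

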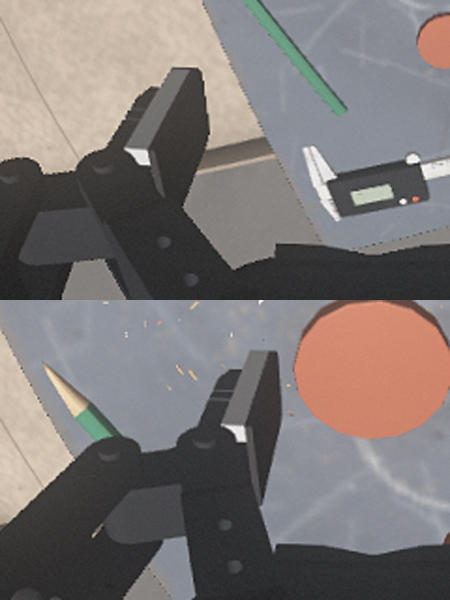

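The tips appear about 28 mm behind the TCP at this opening, so they are still above the bench. I'll keep feeling downward.

In the tool's units: -0.2 cm / 60 = -0.0033, -0.1 cm / 60 = -0.0017.

>>> {"method": "servo_tool", "body": {
  "moves": [
    [0, 0, -0.0017, 0],
    [0, 0, -0.0033, 0]
  ]
}}

```text
time: 4.13
ee_pos: [0.4529, -0.2927, -0.0123]
tcp_rot: [180.0, 0.0, 72.0]
wrist_force: [-0.1, 0.1, 1.0]
opening: 0.0496
grasp_force: 0.0
```

In the tool's units: -0.2 cm / 60 = -0.0033, -0.1 cm / 60 = -0.0017.

>>> {"method": "servo_tool", "body": {
  "moves": [
    [0, 0, -0.0017, 0],
    [0, 0, -0.0033, 0]
  ]
}}

```text
time: 4.3
ee_pos: [0.4528, -0.2926, -0.0145]
tcp_rot: [-180.0, -0.0, 72.0]
wrist_force: [-0.6, -0.1, 0.3]
opening: 0.0495
grasp_force: 0.0
```

In the tool's units: -0.2 cm / 60 = -0.0033, -0.1 cm / 60 = -0.0017.

>>> {"method": "servo_tool", "body": {
  "moves": [
    [0, 0, -0.0017, 0],
    [0, 0, -0.0033, 0]
  ]
}}

```text
time: 4.47
ee_pos: [0.4528, -0.2926, -0.0165]
tcp_rot: [-180.0, -0.0, 72.0]
wrist_force: [0.1, -0.4, 0.1]
opening: 0.0497
grasp_force: 0.0
```

In the tool's units: -0.2 cm / 60 = -0.0033, -0.1 cm / 60 = -0.0017.

>>> {"method": "servo_tool", "body": {
  "moves": [
    [0, 0, -0.0017, 0],
    [0, 0, -0.0033, 0]
  ]
}}

```text
time: 4.63
ee_pos: [0.4528, -0.2926, -0.0184]
tcp_rot: [-180.0, -0.0, 72.0]
wrist_force: [0.1, 0.7, -0.0]
opening: 0.0493
grasp_force: 0.0
```

>>> {"method": "servo_tool", "body": {
  "moves": [
    [0, 0, -0.0017, 0],
    [0, 0, -0.0033, 0]
  ]
}}

```text
time: 4.8
ee_pos: [0.4528, -0.2926, -0.0204]
tcp_rot: [180.0, -0.0, 72.0]
wrist_force: [0.0, 0.1, -0.5]
opening: 0.0496
grasp_force: 0.0
```

In the tool's units: -0.2 cm / 60 = -0.0033, -0.1 cm / 60 = -0.0017.

>>> {"method": "servo_tool", "body": {
  "moves": [
    [0, 0, -0.0017, 0],
    [0, 0, -0.0033, 0]
  ]
}}

```text
time: 4.97
ee_pos: [0.4528, -0.2926, -0.0224]
tcp_rot: [-180.0, -0.0, 72.0]
wrist_force: [0.1, 0.0, 0.2]
opening: 0.0497
grasp_force: 0.0
```

In the tool's units: -0.1 cm / 60 = -0.0017.

>>> {"method": "servo_tool", "body": {
  "moves": [
    [0, 0, -0.0017, 0],
    [0, 0, -0.0017, 0]
  ]
}}

```text
time: 5.13
ee_pos: [0.4528, -0.2926, -0.0234]
tcp_rot: [180.0, 0.0, 72.0]
wrist_force: [-0.5, -0.0, -0.1]
opening: 0.0495
grasp_force: 0.0
```

In the tool's units: -0.1 cm / 60 = -0.0017.

>>> {"method": "servo_tool", "body": {
  "moves": [
    [0, 0, -0.0017, 0],
    [0, 0, -0.0017, 0]
  ]
}}

```text
time: 5.3
ee_pos: [0.4529, -0.2927, -0.0235]
tcp_rot: [180.0, 0.0, 72.0]
wrist_force: [-2.5, 1.2, 7.6]
opening: 0.0494
grasp_force: 3.8
```

In the tool's units: 0.6 cm / 60 = 0.01.

>>> {"method": "servo_tool", "body": {
  "moves": [
    [0, 0, 0.01, 0],
    [0, 0, 0.01, 0],
    [0, 0, 0.01, 0]
  ]
}}

```text
time: 5.55
ee_pos: [0.4531, -0.2928, -0.0179]
tcp_rot: [180.0, 0.0, 72.0]
wrist_force: [-0.0, 0.1, -0.4]
opening: 0.0493
grasp_force: 0.0
```

>>> {"method": "servo_tool", "body": {
  "moves": [
    [0, 0, 0, 0],
    [0, 0, 0, 0],
    [0, 0, 0, 0],
    [0, 0, 0, 0],
    [0, 0, 0, 0]
  ],
  "claw": 0.6,
  "force": 40
}}

```text
time: 5.97
ee_pos: [0.4529, -0.2927, -0.0178]
tcp_rot: [180.0, 0.0, 72.0]
wrist_force: [-1.5, 0.9, 5.6]
opening: 0.0408
grasp_force: 39.5
```

In the tool's units: 17 cm / 60 = 0.2833, 16 cm / 60 = 0.2667.

>>> {"method": "servo_tool", "body": {
  "moves": [
    [0, 0, 0.0167, 0],
    [0, 0, 0.0667, 0],
    [0, 0, 0.1333, 0],
    [0, 0, 0.2, 0],
    [0, 0, 0.2667, 0],
    [0, 0, 0.2833, 0],
    [0, 0, 0.2833, 0]
  ]
}}

```text
time: 6.55
ee_pos: [0.4542, -0.2935, 0.1557]
tcp_rot: [179.7, 0.1, 72.0]
wrist_force: [-0.1, -0.3, -1.7]
opening: 0.0411
grasp_force: 40.8
```

Run:
```python
from h import *
o,im=snap('wrist','w4'); print(o['ee_pos'],o['opening'],o['wrist_force'])
s=snap('scene','s4')[1]
a=cv2.resize(im[180:380,140:420],(800,571),interpolation=cv2.INTER_CUBIC)
cv2.imwrite('pics/w4c.png',a[:,:,::-1])
```

```text
[ 0.4542011  -0.29350642  0.15574353] 0.04111928909564612 [-0.05886473 -0.28090942 -1.65645868]
```

View pics/w4c.png

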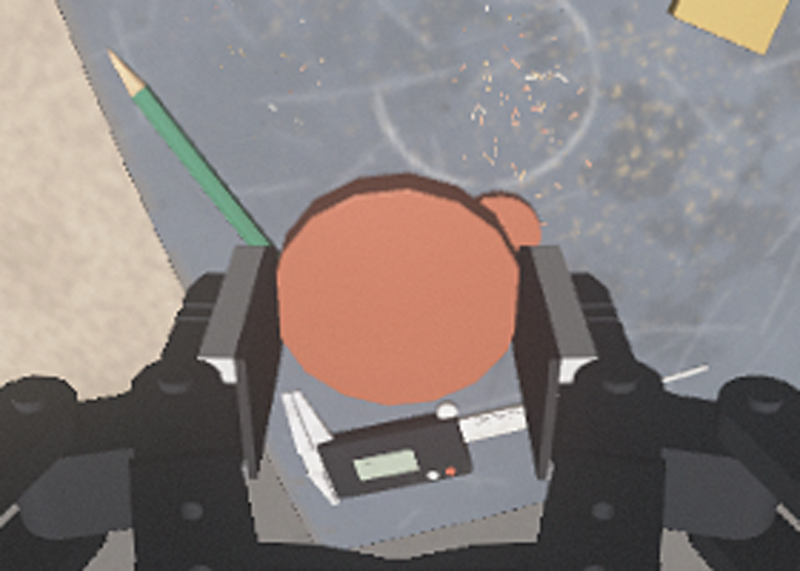

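The disc is held near the fingertips, centred on the pads (crop centre (398,295)). Now I'll move to a pose that sees the whole plate.

In the tool's units: 20.2 cm / 60 = 0.3367, 18 cm / 60 = 0.3.

>>> {"method": "servo_tool", "body": {
  "moves": [
    [0.0167, 0.05, 0.0167, 0],
    [0.0583, 0.1667, 0.0167, 0],
    [0.0833, 0.2333, 0.0167, 0],
    [0.1083, 0.3, 0.0167, 0],
    [0.1167, 0.3367, 0.0167, 0],
    [0.1167, 0.3367, 0.0167, 0],
    [0.1167, 0.3367, 0.0167, 0],
    [0.1167, 0.3367, 0.0167, 0],
    [0.1167, 0.3367, 0.0167, 0]
  ]
}}

```text
time: 7.4
ee_pos: [0.522, -0.0909, 0.16]
tcp_rot: [-179.8, 0.0, 72.0]
wrist_force: [-0.3, -0.5, -0.7]
opening: 0.041
grasp_force: 40.8
```

Run:
```python
from h import *
o,im=snap('wrist','w5'); print(o['time'],o['ee_pos'],o['tcp_rot'])
cv2.imwrite('pics/w5c.png',cv2.resize(im[0:270,80:480],(800,540),interpolation=cv2.INTER_CUBIC)[:,:,::-1])
```

```text
7.4 [ 0.5220119  -0.09089208  0.15995043] [-1.79844237e+02  3.77476226e-02  7.19536269e+01]
```

View pics/w5c.png

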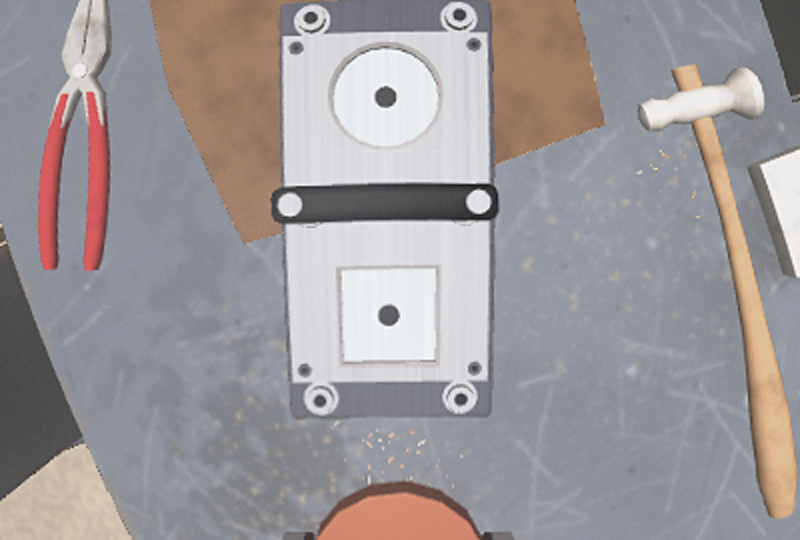

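The plate shows clearly: round floor centre at crop (386,97), square floor at (389,315), and handle bar ends at (290,205) and (479,202). I'll measure these by mask.

```bash
cat >> h.py <<'E'
def plate(im,o,zf=.028,zh=.085,wht=222):
    """floor contours (bright) and knock-out holes"""
    g=im.min(2); m=(g>wht).astype(np.uint8); m=cv2.morphologyEx(m,cv2.MORPH_OPEN,np.ones((3,3)))
    out=[]
    for cn in cv2.findContours(m,cv2.RETR_EXTERNAL,cv2.CHAIN_APPROX_NONE)[0]:
        if cv2.contourArea(cn)<600: continue
        s=np.array([onz('wrist',q[0],zf,o)[:2] for q in cn],np.float32)*1000; ar=cv2.minAreaRect(s)
        if not(30<min(ar[1]) and max(ar[1])<60): continue
        # dark hole inside
        x,y,w,h=cv2.boundingRect(cn); mk=np.zeros(g.shape,np.uint8); cv2.drawContours(mk,[cn],-1,1,-1)
        mk=cv2.erode(mk,np.ones((7,7))); ys,xs=np.where((mk>0)&(g<130)); 
        px=(xs.mean(),ys.mean()) if len(xs) else None
        M=cv2.moments(s); c=np.array([M['m10'],M['m01']])/M['m00']
        print('floor c',np.round(c,1),'rect c',np.round(ar[0],1),np.round(ar[1],1),round(ar[2],1),'hole px',np.round(px,1) if px else None, np.round(onz('wrist',px,zf,o)[:2]*1000,1) if px else None)
        out.append((c,px))
    return out
E
python3 - <<'E'
from h import *
import json
o=json.load(open('pics/w5.json'));im=np.load('pics/w5.npy')
for w in(205,222):r=plate(im,o,wht=w)
for uv in((290,205),(479,202)): p=onz('wrist',(80+uv[0]/2,uv[1]/2),.085,o); print('post',np.round(p*1000,1))
hl=[onz('wrist',(80+a/2,b/2),.022,o)[:2]*1000 for a,b in ((312,18),(459,15),(319,400),(460,398))]; print('screws',np.round(hl,1), 'centre',np.mean(hl,0))
# triangulate holes with top image
t=np.load('pics/top0.npy'); g=t.min(2)
for uv in((199.7,214.5),(239.2,227.3)):
    x,y=map(int,np.round(uv)); sub=g[y-4:y+5,x-4:x+5].astype(float); w=np.clip(170-sub,0,None); yy,xx=np.mgrid[y-4:y+5,x-4:x+5]; q=(np.sum(xx*w)/w.sum(),np.sum(yy*w)/w.sum())
    px=min([k[1] for k in r if k[1]],key=lambda k:np.linalg.norm(onz('wrist',k,.028,o)-onz('top',q,.028)))
    print(q,np.round(onz('top',q,.028)*1000,1),[np.round(np.array(v)*1000,1) for v in tri([ray('top',q),ray('wrist',px,o)])])
E
```

```text
floor c [529.3 -52.5] rect c [529.4 -52.5] [41.1 42. ] 72.1 hole px [274.1 157.4] [529.2 -52.7]
floor c [558.9  43.2] rect c [559.   43.2] [44.5 45.3] 71.5 hole px [272.5  48. ] [559.   43.3]
post [511.6   5.1  85. ]
post [576.9 -15.3  85. ]
screws [[ 539.7   92.6]
 [ 603.9   72.8]
 [ 484.1  -82.4]
 [ 549.2 -102.5]] centre [544.23253881  -4.87747093]
(np.float64(199.12409420289856), np.float64(214.3215579710145)) [557.7  42.7  28. ] [array([559.4,  45.1,  16.5]), array([0.3, 0.3])]
(np.float64(238.8893280632411), np.float64(227.28557312252966)) [528.  -52.7  28. ] [array([528.7, -52.7,  25.5]), array([0.5, 0.5])]
```

In the tool's units: 13.45 cm / 60 = 0.2242, 3.7 cm / 60 = 0.0617, 0.012 rad / 2 = 0.006.

>>> {"method": "servo_tool", "body": {
  "moves": [
    [0.0167, 0.0667, 0.0333, 0.006],
    [0.0333, 0.1333, 0.04, 0.006],
    [0.05, 0.2, 0.04, 0.006],
    [0.0617, 0.2242, 0.04, 0.006],
    [0.0617, 0.2242, 0.04, 0.006],
    [0.0617, 0.2242, 0.04, 0.006],
    [0.0617, 0.2242, 0.04, 0.006]
  ]
}}

```text
time: 8.03
ee_pos: [0.5595, 0.0426, 0.1852]
tcp_rot: [-180.0, 0.0, 72.6]
wrist_force: [0.4, -0.2, -1.9]
opening: 0.0411
grasp_force: 40.9
```

Run:
```python
from h import *
import json
o5=json.load(open('pics/w5.json'))
o,im=snap('wrist','w6'); print(o['time'],o['ee_pos'],o['tcp_rot'],o['wrist_force'])
for w in(205,222): r=plate(im,o,wht=w)
for c,px in r:
    if px:
        q=(272.5,48.0) if c[1]>0 else (274.1,157.4)
        print(tri([ray('wrist',px,o),ray('wrist',q,o5)]))
```

```text
8.0333 [0.55954637 0.04264401 0.18523542] [-1.79957340e+02  3.62868813e-02  7.25702753e+01] [ 0.37107125 -0.21138712 -1.94966288]
floor c [558.9  42.9] rect c [558.9  42.9] [44.2 44. ] 72.6 hole px [278.7 191.1] [559.2  43. ]
(array([0.55911413, 0.04317169, 0.02847445]), [np.float64(0.00011076175293622284), np.float64(0.00011076175293630504)])
```

In the tool's units: -15.5 cm / 60 = -0.2583, -14 cm / 60 = -0.2333.

>>> {"method": "servo_tool", "body": {
  "moves": [
    [0, 0, -0.0667, 0],
    [0, 0, -0.1333, 0],
    [0, 0, -0.2, 0],
    [0, 0, -0.2333, 0],
    [0, 0, -0.2583, 0],
    [0, 0, -0.2583, 0],
    [0, 0, -0.2583, 0]
  ]
}}

```text
time: 8.67
ee_pos: [0.5592, 0.0427, 0.0306]
tcp_rot: [-179.9, 0.0, 72.5]
wrist_force: [0.7, 0.2, -0.5]
opening: 0.0406
grasp_force: 40.9
```

>>> {"method": "servo_tool", "body": {
  "moves": [
    [0, 0, -0.005, 0],
    [0, 0, -0.01, 0],
    [0, 0, -0.015, 0],
    [0, 0, -0.0167, 0],
    [0, 0, -0.0167, 0]
  ]
}}

```text
time: 9.08
ee_pos: [0.5598, 0.0439, 0.0207]
tcp_rot: [180.0, -0.0, 72.6]
wrist_force: [-0.3, 0.4, -1.9]
opening: 0.0409
grasp_force: 40.9
```

>>> {"method": "servo_tool", "body": {
  "moves": [
    [0, 0, -0.0033, 0],
    [-0.0005, 0, -0.0067, 0],
    [-0.0005, 0, -0.0067, 0]
  ]
}}

```text
time: 9.33
ee_pos: [0.5593, 0.0439, 0.0163]
tcp_rot: [-180.0, 0.0, 72.6]
wrist_force: [0.7, 0.8, -1.0]
opening: 0.0411
grasp_force: 40.9
```

In the tool's units: -0.2 cm / 60 = -0.0033, -0.1 cm / 60 = -0.0017.

>>> {"method": "servo_tool", "body": {
  "moves": [
    [0, 0, -0.0017, 0],
    [0, 0, -0.0033, 0],
    [0, 0, -0.0033, 0]
  ]
}}

```text
time: 9.58
ee_pos: [0.5594, 0.0439, 0.0145]
tcp_rot: [-180.0, 0.0, 72.6]
wrist_force: [0.6, 0.1, -1.4]
opening: 0.041
grasp_force: 40.9
```

In the tool's units: -0.1 cm / 60 = -0.0017.

>>> {"method": "servo_tool", "body": {
  "moves": [
    [0, 0, -0.0017, 0],
    [0, 0, -0.0017, 0]
  ]
}}

```text
time: 9.75
ee_pos: [0.5595, 0.0439, 0.0135]
tcp_rot: [-180.0, 0.0, 72.6]
wrist_force: [-0.2, 0.2, -1.2]
opening: 0.0413
grasp_force: 40.9
```

In the tool's units: -0.1 cm / 60 = -0.0017.

>>> {"method": "servo_tool", "body": {
  "moves": [
    [0, 0, -0.0017, 0],
    [0, 0, -0.0017, 0]
  ]
}}

```text
time: 9.92
ee_pos: [0.5594, 0.0439, 0.0125]
tcp_rot: [-180.0, 0.0, 72.6]
wrist_force: [-0.5, 0.0, -1.0]
opening: 0.0409
grasp_force: 40.9
```

>>> {"method": "servo_tool", "body": {
  "moves": [
    [0, 0, 0, 0],
    [0, 0, 0, 0],
    [0, 0, 0, 0],
    [0, 0, 0, 0]
  ],
  "claw": 0.38
}}

```text
time: 10.25
ee_pos: [0.5596, 0.0439, 0.0128]
tcp_rot: [180.0, -0.0, 72.6]
wrist_force: [-0.6, 0.2, -0.5]
opening: 0.0527
grasp_force: 0.0
```

In the tool's units: 17.3 cm / 60 = 0.2883, 16 cm / 60 = 0.2667.

>>> {"method": "servo_tool", "body": {
  "moves": [
    [0, 0, 0.0083, 0],
    [0, 0, 0.025, 0],
    [0, 0, 0.0667, 0],
    [0, 0, 0.1333, 0],
    [0, 0, 0.2, 0],
    [0, 0, 0.2667, 0],
    [0, 0, 0.2883, 0],
    [0, 0, 0.2883, 0],
    [0, 0, 0.2883, 0]
  ]
}}

```text
time: 11.0
ee_pos: [0.5601, 0.0439, 0.1873]
tcp_rot: [179.9, -0.1, 72.6]
wrist_force: [-0.3, 1.0, -1.2]
opening: 0.053
grasp_force: 0.0
```

Run:
```python
from h import *
o,im=snap('wrist','w7'); print(o['time'],o['ee_pos'],o['tcp_rot'],o['wrist_force'])
wblobs(im,o,*COP,.036)
plate(im,o)
cv2.imwrite('pics/w7c.png',cv2.resize(im[130:270,180:380],(600,420),interpolation=cv2.INTER_CUBIC)[:,:,::-1])
```

```text
11.0 [0.56005409 0.04392728 0.18725553] [ 1.79864387e+02 -5.59245268e-02  7.26391168e+01] [-0.26843271  0.99716876 -1.20930478]
px [232. 363.] c [ 432.5 -156.6] rect c [ 430.8 -157. ] [42.9 40.8] 8.1 eqd 37.0
px [521. 290.] c [ 859.  -203.7] rect c [ 857.2 -203.5] [125.6 194.4] 0.3 eqd 162.6
px [278. 194.] c [558.8  43.2] rect c [558.8  43.2] [43.2 42.5] 29.4 eqd 42.4
px [266. 124.] c [566.9 111.8] rect c [565.7  97.5] [187.1 168.5] 0.1 eqd 162.4
floor c [528.4 -55.2] rect c [528.5 -55.2] [34.4 41.7] 72.6 hole px [278.2 278.2] [529.4 -52.5]
```

View pics/w7c.png

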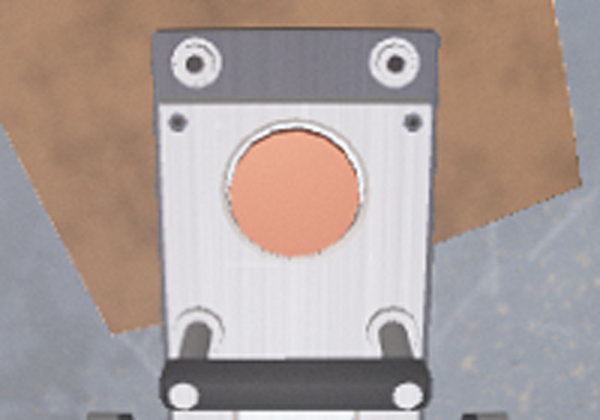

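The disc is seated: its centre is at (558.8, 43.2) mm against the cavity at (559.0, 43.0), with a uniform thin rim. Next is the square.

In the tool's units: -35.5 cm / 60 = -0.5917, -3.5 cm / 60 = -0.0583, -0.368 rad / 2 = -0.184.

>>> {"method": "servo_tool", "body": {
  "moves": [
    [0.0033, -0.0667, 0, -0.05],
    [0.0067, -0.1333, 0, -0.1],
    [0.01, -0.2, 0, -0.15],
    [0.0133, -0.2667, -0.0167, -0.184],
    [0.0167, -0.3333, -0.0333, -0.184],
    [0.02, -0.4, -0.05, -0.184],
    [0.0233, -0.4667, -0.0583, -0.184],
    [0.0267, -0.5333, -0.0583, -0.184],
    [0.03, -0.5917, -0.0583, -0.184],
    [0.03, -0.5917, -0.0583, -0.184],
    [0.03, -0.5917, -0.0583, -0.184],
    [0.03, -0.5917, -0.0583, -0.184]
  ],
  "claw": 0.42
}}

```text
time: 12.05
ee_pos: [0.5769, -0.3106, 0.1492]
tcp_rot: [-179.9, 0.0, 51.5]
wrist_force: [0.1, -0.1, 0.1]
opening: 0.0498
grasp_force: 0.0
```

Run:
```python
from h import *
o,im=snap('wrist','w8'); print(o['time'],o['ee_pos'],o['tcp_rot'],o['opening'])
wblobs(im,o,*BR,.008)
hsv=cv2.cvtColor(im,cv2.COLOR_RGB2HSV); m=cv2.inRange(hsv,*BR)
```

```text
12.05 [ 0.57691349 -0.31064581  0.14923558] [-1.79853184e+02  9.89977016e-03  5.15272991e+01] 0.04979687405995534
px [283. 197.] c [ 578.6 -314. ] rect c [ 578.7 -311.6] [40.3 39.3] 50.7 eqd 40.8
```

In the tool's units: -10 cm / 60 = -0.1667, -8 cm / 60 = -0.1333.

>>> {"method": "servo_tool", "body": {
  "moves": [
    [0.0017, -0.0008, -0.0667, 0],
    [0.0017, -0.0008, -0.1333, 0],
    [0.0017, -0.0008, -0.1667, 0],
    [0.0017, -0.0008, -0.1667, 0],
    [0.0017, -0.0008, -0.1667, 0]
  ]
}}

```text
time: 12.52
ee_pos: [0.5781, -0.31, 0.0504]
tcp_rot: [-179.9, 0.0, 51.6]
wrist_force: [0.3, -0.6, 1.1]
opening: 0.0496
grasp_force: 0.0
```

Run:
```python
from h import *
import json
o8=json.load(open('pics/w8.json')); im8=np.load('pics/w8.npy')
o,im=snap('wrist','w9'); print(o['time'],o['ee_pos'],o['tcp_rot'],o['opening'])
hs=cv2.cvtColor(im8,cv2.COLOR_RGB2HSV)[185:215,265:300].reshape(-1,3); print(np.percentile(hs,[2,50,98],axis=0))
rs=[]
for i,q in((im8,o8),(im,o)):
    for br in(((18,60,120),(32,255,255)),((18,60,60),(35,255,255))): r=wblobs(i,q,*br,.008)
    a=[k for k in r if abs(k[1][0]-578)<15][0]; rs.append(ray('wrist',a[0],q))
print(tri(rs))
```

```text
12.5167 [ 0.57811378 -0.31000994  0.05039779] [-1.79891070e+02  1.43685964e-02  5.16442604e+01] 0.049606543191653946
[[ 23.  79. 234.]
 [ 23.  85. 237.]
 [ 24.  91. 239.]]
px [281. 195.] c [ 578.5 -311.7] rect c [ 578.3 -311.7] [40.3 39.5] 51.6 eqd 44.3
px [281. 195.] c [ 578.5 -311.7] rect c [ 578.3 -311.7] [40.3 39.5] 51.6 eqd 44.3
px [281. 233.] c [ 578.3 -311.6] rect c [ 578.2 -311.7] [40.5 39.9] 51.6 eqd 44.2
px [281. 232.] c [ 578.7 -311.2] rect c [ 578.5 -311.4] [41.2 39.9] 51.7 eqd 44.9
(array([ 5.77381121e-01, -3.12969457e-01,  3.84388784e-05]), [np.float64(7.953233467282356e-05), np.float64(7.95323346726102e-05)])
```

In the tool's units: -6.75 cm / 60 = -0.1125, 0.02 cm / 60 = 0.0003.

>>> {"method": "servo_tool", "body": {
  "moves": [
    [0.0003, 0, -0.0333, 0],
    [0.0003, 0, -0.0667, 0],
    [0.0003, 0, -0.1, 0],
    [0.0003, 0, -0.1067, 0],
    [0.0003, 0, -0.1125, 0],
    [0.0003, 0, -0.1125, 0],
    [0.0003, 0, -0.1125, 0]
  ]
}}

```text
time: 13.15
ee_pos: [0.5798, -0.312, -0.0147]
tcp_rot: [179.9, -0.0, 51.6]
wrist_force: [-0.5, 1.5, 1.4]
opening: 0.0493
grasp_force: 0.0
```

>>> {"method": "servo_tool", "body": {
  "moves": [
    [0, 0, 0, 0],
    [0, 0, 0, 0],
    [0, 0, 0, 0],
    [0, 0, 0, 0],
    [0, 0, 0, 0],
    [0, 0, 0, 0]
  ],
  "claw": 0.65,
  "force": 40
}}

```text
time: 13.65
ee_pos: [0.5797, -0.3121, -0.0145]
tcp_rot: [179.8, -0.0, 51.6]
wrist_force: [-0.8, 0.8, 6.2]
opening: 0.0365
grasp_force: 39.2
```

In the tool's units: 20 cm / 60 = 0.3333, 16 cm / 60 = 0.2667.

>>> {"method": "servo_tool", "body": {
  "moves": [
    [0, 0, 0.0167, 0],
    [0, 0, 0.0667, 0],
    [0, 0, 0.1333, 0],
    [0, 0, 0.2, 0],
    [0, 0, 0.2667, 0],
    [0, 0, 0.3333, 0],
    [0, 0, 0.3333, 0],
    [0, 0, 0.3333, 0]
  ]
}}

```text
time: 14.32
ee_pos: [0.5799, -0.3123, 0.188]
tcp_rot: [179.6, -0.1, 51.6]
wrist_force: [-0.5, 0.1, -0.2]
opening: 0.0295
grasp_force: 0.0
```

The square slipped out because the grip was too shallow. I'll open up and look again.

>>> {"method": "servo_tool", "body": {
  "moves": [
    [0, 0, -0.0667, 0],
    [0, 0, -0.1333, 0],
    [0, 0, -0.2, 0],
    [0, 0, -0.2217, 0],
    [0, 0, -0.2217, 0],
    [0, 0, -0.2217, 0],
    [0, 0, -0.2217, 0],
    [0, 0, -0.2217, 0]
  ],
  "claw": 0.42
}}

```text
time: 14.98
ee_pos: [0.5801, -0.3124, 0.0533]
tcp_rot: [179.8, -0.0, 51.6]
wrist_force: [0.9, 0.7, 0.4]
opening: 0.0497
grasp_force: 0.0
```

Run:
```python
from h import *
o,im=snap('wrist','w10'); print(o['time'],o['ee_pos'],o['tcp_rot'],o['opening'],o['wrist_force'],o['q'])
wblobs(im,o,(18,60,120),(32,255,255),.008)
```

```text
14.9833 [ 0.58011061 -0.31238403  0.0533373 ] [ 1.79761476e+02 -4.36674408e-02  5.15528350e+01] 0.04970925533465912 [0.90423155 0.66754706 0.36766343] [-2.83024915e+01  1.94113944e+01  9.58311621e+00  7.99292354e+01
  9.72219426e-04  1.00144767e+02]
px [318. 231.] c [ 601.1 -330.1] rect c [ 601.  -330.3] [40.  39.7] 51.7 eqd 44.4
```

In the tool's units: 2.1 cm / 60 = 0.035, -1.8 cm / 60 = -0.03.

>>> {"method": "servo_tool", "body": {
  "moves": [
    [0.0167, -0.015, 0, 0],
    [0.035, -0.03, 0, 0],
    [0.035, -0.03, 0, 0],
    [0.035, -0.03, 0, 0],
    [0.035, -0.03, 0, 0],
    [0.035, -0.03, 0, 0]
  ]
}}

```text
time: 15.53
ee_pos: [0.5995, -0.3293, 0.0507]
tcp_rot: [180.0, -0.0, 51.6]
wrist_force: [0.0, 1.0, -0.2]
opening: 0.0495
grasp_force: 0.0
```

Run:
```python
from h import *
o,im=snap('wrist','w11'); print(o['time'],o['ee_pos'],o['tcp_rot'],o['opening'],o['wrist_force'])
wblobs(im,o,(18,60,120),(32,255,255),.008)
cv2.imwrite('pics/w11c.png',im[:,:,::-1])
```

```text
15.5333 [ 0.59946136 -0.32930905  0.0506643 ] [ 1.79990039e+02 -3.62706029e-03  5.15610670e+01] 0.04951301722021184 [ 0.01965154  1.01314298 -0.20687917]
px [281. 231.] c [ 601.1 -329.9] rect c [ 601.1 -330. ] [39.7 39.9] 51.6 eqd 44.5
```

View pics/w11c.png

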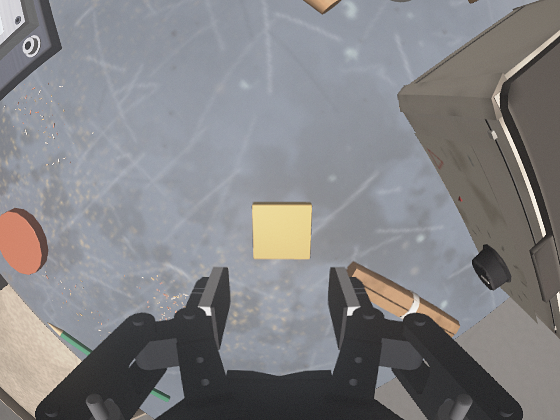

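The picture shows the square flat and aligned with the fingers at (281,231). The ring clamp's near end is at about (352,265), so I'll check its clearance to the right finger.

Run:
```python
from h import *
import json
o=json.load(open('pics/w11.json'))
t=np.array([601.1,-329.9]);a=np.deg2rad(51.6);ex=np.array([np.cos(a),np.sin(a)]);ey=np.array([np.sin(a),-np.cos(a)])
for uv in((352,264),(346,276),(372,293)):
    for z in(.0,.024):
        p=onz('wrist',uv,z,o)[:2]*1000; print(uv,z,np.round(p,1),'tool x,y',np.round([(p-t)@ex,(p-t)@ey],1))
```

```text
(352, 264) 0.0 [ 624.7 -385.9] tool x,y [-29.3  53.3]
(352, 264) 0.024 [ 627.5 -372.5] tool x,y [-17.   47.1]
(346, 276) 0.0 [ 615.4 -391.6] tool x,y [-39.5  49.5]
(346, 276) 0.024 [ 619.2 -377.5] tool x,y [-26.1  43.8]
(372, 293) 0.0 [ 623.2 -418.7] tool x,y [-55.9  72.5]
(372, 293) 0.024 [ 626.2 -401.6] tool x,y [-40.6  64.2]
```

In the tool's units: -6.6 cm / 60 = -0.11, -6.3 cm / 60 = -0.105.

>>> {"method": "servo_tool", "body": {
  "moves": [
    [0.0025, -0.0008, -0.0333, 0],
    [0.0025, -0.0008, -0.0667, 0],
    [0.0025, -0.0008, -0.0917, 0],
    [0.0025, -0.0008, -0.1, 0],
    [0.0025, -0.0008, -0.105, 0],
    [0.0025, -0.0008, -0.11, 0],
    [0.0025, -0.0008, -0.11, 0],
    [0.0025, -0.0008, -0.11, 0]
  ]
}}

```text
time: 16.25
ee_pos: [0.6016, -0.3303, -0.0148]
tcp_rot: [179.9, -0.0, 51.6]
wrist_force: [0.2, -0.4, 0.3]
opening: 0.0496
grasp_force: 0.0
```

In the tool's units: -0.4 cm / 60 = -0.0067, -0.2 cm / 60 = -0.0033.

>>> {"method": "servo_tool", "body": {
  "moves": [
    [0, 0, -0.0033, 0],
    [0, 0, -0.0067, 0],
    [0, 0, -0.0067, 0]
  ]
}}

```text
time: 16.5
ee_pos: [0.6012, -0.3301, -0.0199]
tcp_rot: [-180.0, -0.0, 51.6]
wrist_force: [-0.3, -0.6, -0.2]
opening: 0.0496
grasp_force: 0.0
```

>>> {"method": "servo_tool", "body": {
  "moves": [
    [0, 0, 0, 0],
    [0, 0, 0, 0],
    [0, 0, 0, 0],
    [0, 0, 0, 0],
    [0, 0, 0, 0],
    [0, 0, 0, 0]
  ],
  "claw": 0.65,
  "force": 40
}}

```text
time: 17.0
ee_pos: [0.6014, -0.3302, -0.0196]
tcp_rot: [180.0, -0.0, 51.6]
wrist_force: [-1.3, 1.2, 2.7]
opening: 0.0389
grasp_force: 40.6
```

In the tool's units: 2 cm / 60 = 0.0333, 1.5 cm / 60 = 0.025.

>>> {"method": "servo_tool", "body": {
  "moves": [
    [0, 0, 0.005, 0],
    [0, 0, 0.0133, 0],
    [0, 0, 0.025, 0],
    [0, 0, 0.0333, 0]
  ]
}}

```text
time: 17.33
ee_pos: [0.6014, -0.3302, 0.0011]
tcp_rot: [180.0, -0.0, 51.6]
wrist_force: [-0.4, 0.6, -0.1]
opening: 0.0384
grasp_force: 40.3
```

In the tool's units: 27.75 cm / 60 = 0.4625, -7.15 cm / 60 = -0.1192, 0.33 rad / 2 = 0.165.

>>> {"method": "servo_tool", "body": {
  "moves": [
    [0, 0, 0.0667, 0],
    [0, 0, 0.1333, 0],
    [-0.0083, 0.0333, 0.2, 0.025],
    [-0.025, 0.1, 0.25, 0.075],
    [-0.0417, 0.1667, 0.3, 0.125],
    [-0.0583, 0.2333, 0.3, 0.165],
    [-0.075, 0.3, 0.3, 0.185],
    [-0.0917, 0.3667, 0.3, 0.185],
    [-0.1083, 0.425, 0.3, 0.185],
    [-0.1192, 0.4625, 0.3, 0.185],
    [-0.1192, 0.4625, 0.3, 0.185],
    [-0.1192, 0.4625, 0.3, 0.185],
    [-0.1192, 0.4625, 0.3, 0.185],
    [-0.1192, 0.4625, 0.3, 0.185]
  ]
}}

```text
time: 18.5
ee_pos: [0.53, -0.0534, 0.1804]
tcp_rot: [180.0, 0.0, 72.7]
wrist_force: [0.1, -0.3, -1.4]
opening: 0.0387
grasp_force: 40.8
```

Run:
```python
from h import *
o,im=snap('wrist','w12'); print(o['time'],o['ee_pos'],o['tcp_rot'],o['opening'],o['grasp_force'])
for w in(205,222): plate(im,o,wht=w)
wblobs(im,o,(18,60,120),(32,255,255),o['ee_pos'][2]+.0276)
wblobs(im,o,*COP,.036)
```

```text
18.5 [ 0.53001786 -0.05344537  0.18035449] [1.79980484e+02 7.78257261e-03 7.27036989e+01] 0.038687661384240755 40.81545352935791
floor c [529.  -52.7] rect c [529.  -52.7] [41.5 42.5] 72.8 hole px [277.9 192. ] [529.2 -52.5]
floor c [529.1 -52.2] rect c [529.2 -52.2] [40.5 42. ] 72.8 hole px [277.9 192. ] [529.2 -52.5]Traceback (most recent call last):
  File "<stdin>", line 4, in <module>
  File "h.py", line 28, in wblobs
    s=np.array([onz('wrist',q[0],z,o)[:2] for q in cn],np.float32)*1000
                ~~~^^^^^^^^^^^^^^^^^^
  File "h.py", line 15, in onz
    o,d=ray(name,uv,obs); return o+d*(z-o[2])/d[2]
        ~~~^^^^^^^^^^^^^
  File "h.py", line 5, in ray
    c=get_calibration(name); u,v=uv
ValueError: time passes only in moves, steps and waits
```

```bash
sed -i 's/^import numpy/import functools\nget_calibration=functools.lru_cache(None)(get_calibration)\nimport numpy/' h.py
python3 - <<'E'
from h import *
import json
o=json.load(open('pics/w12.json')); im=np.load('pics/w12.npy')
wblobs(im,o,(18,60,120),(32,255,255),o['ee_pos'][2]+.0276)
wblobs(im,o,*COP,.036)
E
```

```text
px [279. 283.] c [529.7 -53.3] rect c [529.5 -53.5] [39.9 39.9] 72.4 eqd 44.0
px [537. 229.] c [ 846.4 -203. ] rect c [ 840.6 -205.8] [101.  187.4] 4.7 eqd 134.4
px [278.  91.] c [558.7  42.9] rect c [558.6  42.9] [42.2 42.2] 38.5 eqd 41.8
px [262.  51.] c [555.8  87.5] rect c [562.4  79.4] [163.7 187.7] 85.0 eqd 140.0
```

In the tool's units: -16 cm / 60 = -0.2667, -0.05 cm / 60 = -0.0008.

>>> {"method": "servo_tool", "body": {
  "moves": [
    [-0.0008, 0.0008, -0.0667, 0],
    [-0.0008, 0.0008, -0.1333, 0],
    [-0.0008, 0.0008, -0.2, 0],
    [-0.0008, 0.0008, -0.2333, 0],
    [-0.0008, 0.0008, -0.2583, 0],
    [-0.0008, 0.0008, -0.2667, 0],
    [-0.0008, 0.0008, -0.2667, 0],
    [-0.0008, 0.0008, -0.2667, 0]
  ]
}}

```text
time: 19.22
ee_pos: [0.5297, -0.0528, 0.0209]
tcp_rot: [180.0, -0.0, 72.7]
wrist_force: [0.6, 0.2, -0.2]
opening: 0.0383
grasp_force: 40.8
```

In the tool's units: -0.4 cm / 60 = -0.0067, -0.2 cm / 60 = -0.0033.

>>> {"method": "servo_tool", "body": {
  "moves": [
    [-0.0005, 0, -0.0033, 0],
    [-0.0008, 0, -0.0067, 0],
    [-0.0008, 0, -0.0067, 0]
  ]
}}

```text
time: 19.47
ee_pos: [0.5291, -0.0522, 0.0167]
tcp_rot: [179.9, -0.0, 72.7]
wrist_force: [-0.1, 0.1, -1.5]
opening: 0.0386
grasp_force: 40.8
```

In the tool's units: -0.2 cm / 60 = -0.0033, -0.1 cm / 60 = -0.0017.

>>> {"method": "servo_tool", "body": {
  "moves": [
    [0, 0, -0.0017, 0],
    [0, 0, -0.0033, 0],
    [0, 0, -0.0033, 0]
  ]
}}

```text
time: 19.72
ee_pos: [0.5287, -0.0521, 0.0142]
tcp_rot: [180.0, 0.0, 72.8]
wrist_force: [0.0, -0.5, -1.8]
opening: 0.0388
grasp_force: 40.8
```

In the tool's units: -0.1 cm / 60 = -0.0017.

>>> {"method": "servo_tool", "body": {
  "moves": [
    [0, 0, -0.0017, 0],
    [0, 0, -0.0017, 0]
  ]
}}

```text
time: 19.88
ee_pos: [0.5287, -0.0521, 0.013]
tcp_rot: [-180.0, 0.0, 72.8]
wrist_force: [-0.7, 0.4, -0.9]
opening: 0.0385
grasp_force: 40.8
```

>>> {"method": "servo_tool", "body": {
  "moves": [
    [0.0012, -0.0007, 0, 0],
    [0.0012, -0.0007, -0.0017, 0],
    [0.0012, -0.0007, -0.0017, 0]
  ]
}}

```text
time: 20.13
ee_pos: [0.5294, -0.0525, 0.012]
tcp_rot: [-180.0, 0.0, 72.8]
wrist_force: [0.2, 0.5, -0.8]
opening: 0.0385
grasp_force: 40.8
```

>>> {"method": "servo_tool", "body": {
  "moves": [
    [0, 0, -0.0017, 0],
    [0, 0, -0.0017, 0]
  ]
}}

```text
time: 20.3
ee_pos: [0.5295, -0.0525, 0.0113]
tcp_rot: [180.0, -0.0, 72.8]
wrist_force: [0.9, -0.1, -0.9]
opening: 0.0384
grasp_force: 41.2
```

>>> {"method": "servo_tool", "body": {
  "moves": [
    [0, 0, -0.0017, 0],
    [0, 0, -0.0017, 0]
  ]
}}

```text
time: 20.47
ee_pos: [0.5296, -0.0525, 0.0112]
tcp_rot: [180.0, -0.0, 72.8]
wrist_force: [-3.3, 0.3, 8.1]
opening: 0.0384
grasp_force: 45.9
```

>>> {"method": "servo_tool", "body": {
  "moves": [
    [0, 0, 0, 0],
    [0, 0, 0, 0],
    [0, 0, 0, 0],
    [0, 0, 0, 0]
  ],
  "claw": 0.4
}}

```text
time: 20.8
ee_pos: [0.5294, -0.0525, 0.01]
tcp_rot: [-180.0, 0.0, 72.8]
wrist_force: [1.1, -0.2, -0.0]
opening: 0.0513
grasp_force: 0.0
```

In the tool's units: 17 cm / 60 = 0.2833, 16 cm / 60 = 0.2667.

>>> {"method": "servo_tool", "body": {
  "moves": [
    [0, 0, 0.0083, 0],
    [0, 0, 0.025, 0],
    [0, 0, 0.0667, 0],
    [0, 0, 0.1333, 0],
    [0, 0, 0.2, 0],
    [0, 0, 0.2667, 0],
    [0, 0, 0.2833, 0],
    [0, 0, 0.2833, 0],
    [0, 0, 0.2833, 0]
  ]
}}

```text
time: 21.55
ee_pos: [0.5298, -0.0526, 0.181]
tcp_rot: [179.9, -0.0, 72.8]
wrist_force: [-0.1, 0.3, -1.1]
opening: 0.0516
grasp_force: 0.0
```

Run:
```python
from h import *
o,im=snap('wrist','w13'); print(o['time'],o['ee_pos'],o['tcp_rot'],o['opening'],o['grasp_force'])
wblobs(im,o,(18,60,120),(32,255,255),.036)
wblobs(im,o,*COP,.036)
# gap profile round the square: bright floor pixels
hsv=cv2.cvtColor(im,cv2.COLOR_RGB2HSV); m=cv2.inRange(hsv,(18,60,120),(32,255,255))
x,y,w,h=cv2.boundingRect(max(cv2.findContours(m,0,2)[0],key=cv2.contourArea)); print(x,y,w,h)
g=im.min(2); print(g[y+h//2,x-8:x+4],g[y+h//2,x+w-4:x+w+8]); print(g[y-8:y+4,x+w//2],g[y+h-4:y+h+8,x+w//2])
```

```text
21.55 [ 0.52980787 -0.05255145  0.18097784] [ 1.79908056e+02 -1.78297599e-02  7.27523371e+01] 0.05156111035621925 0.0
px [278. 194.] c [529.2 -52.5] rect c [529.  -52.5] [39.7 39.6] 72.8 eqd 44.2
px [233. 322.] c [ 432.1 -184.4] rect c [ 434.6 -184.3] [60.9 26.2] 57.0 eqd 37.4
px [448. 243.] c [ 698.7 -165.5] rect c [ 700.8 -158.2] [115.5  16.7] 87.8 eqd 26.6
px [537. 230.] c [ 847.4 -203.4] rect c [ 841.1 -206.2] [103.3 186.6] 4.6 eqd 135.4
px [538. 141.] c [850.1 -75.8] rect c [850.  -73.6] [52.4 53.4] 22.4 eqd 29.9
px [278.  92.] c [558.6  42.7] rect c [558.7  42.7] [42.1 42.2] 54.1 eqd 41.8
px [262.  52.] c [555.9  88.1] rect c [562.6  81.1] [164.3 187.3] 86.2 eqd 140.9
258 175 41 40
[210 213 217 217 218 193 172 220 175 152 151 154] [151 152 147 143 210 189 179 221 218 221 219 214]
[222 223 223 224 204 187 240  68 108 165 159 159] [147 147 143 164 194 201 214 213 213 212 213 200]
```

The square is seated: centre (529.1, -52.5) against its cavity at (529.1, -52.6), aligned at 72.8°. Now I'll turn above the handle.

In the tool's units: 4.75 cm / 60 = 0.0792, 1.5 cm / 60 = 0.025, 1.57 rad / 2 = 0.785.

>>> {"method": "servo_tool", "body": {
  "moves": [
    [0.025, 0.0792, 0, 0.06],
    [0.025, 0.0792, 0, 0.12],
    [0.025, 0.0792, 0, 0.18],
    [0.025, 0.0792, 0, 0.24],
    [0.025, 0.0792, 0, 0.3],
    [0.025, 0.0792, 0, 0.36],
    [0.025, 0.0792, 0, 0.42],
    [0.025, 0.0792, 0, 0.48],
    [0.025, 0.0792, 0, 0.54],
    [0.025, 0.0792, 0, 0.6],
    [0.025, 0.0792, 0, 0.66],
    [0.025, 0.0792, 0, 0.72],
    [0.025, 0.0792, 0, 0.785],
    [0.025, 0.0792, 0, 0.785],
    [0.025, 0.0792, 0, 0.785],
    [0.025, 0.0792, 0, 0.785]
  ],
  "claw": 0.6
}}

```text
time: 22.93
ee_pos: [0.544, -0.005, 0.1793]
tcp_rot: [-180.0, -0.1, 162.5]
wrist_force: [0.2, -0.7, -0.5]
opening: 0.0347
grasp_force: 0.0
```

Run:
```python
from h import *
import json
o,im=snap('wrist','w14'); print(o['time'],o['ee_pos'],o['tcp_rot'],o['opening'],o['q'][5])
o13=json.load(open('pics/w13.json'));im13=np.load('pics/w13.npy')
B=((18,60,120),(32,255,255))
a=[k for k in wblobs(im,o,*B,.036) if abs(k[1][0]-529)<15]; b=[k for k in wblobs(im13,o13,*B,.036) if abs(k[1][0]-529)<15]
if a: print('square top',tri([ray('wrist',a[0][0],o),ray('wrist',b[0][0],o13)]))
a=[k for k in wblobs(im,o,*COP,.036) if abs(k[1][0]-559)<15 and abs(k[1][1]-43)<15]
if a: print('disc top',tri([ray('wrist',a[0][0],o),ray('wrist',(278,92),o13)]))
# handle: dark bar
m=(im.max(2)<75).astype(np.uint8); m[300:]=0
for cn in cv2.findContours(m,0,cv2.CHAIN_APPROX_NONE)[0]:
    if cv2.contourArea(cn)>300:
        s=np.array([onz('wrist',q[0],.085,o)[:2] for q in cn],np.float32)*1000; print('dark',cv2.boundingRect(cn),cv2.minAreaRect(s))
```

```text
22.9333 [ 0.54404465 -0.00500324  0.17926359] [-1.79975266e+02 -8.14097689e-02  1.62475670e+02] 0.034711746948454594 16.997332680387967
px [229. 196.] c [529.1 -52.3] rect c [528.9 -52.2] [40.2 39.1] 72.5 eqd 43.9
px [278. 194.] c [529.4 -51.5] rect c [529.3 -51.5] [39.7 39.6] 72.8 eqd 44.2
square top (array([ 0.52934667, -0.0522356 ,  0.03302003]), [np.float64(0.0003845605372941779), np.float64(0.00038456053729416217)])
px [330. 195.] c [558.2  42.9] rect c [558.4  43. ] [42.8 43.2] 81.9 eqd 42.6
px [ 87. 133.] c [ 414.  -178.2] rect c [ 414.4 -178.7] [55.2 54.8] 66.4 eqd 55.5
px [379. 164.] c [552.1 103.5] rect c [553.7  87.2] [186.2 168. ] 0.3 eqd 158.7
disc top (array([0.55872449, 0.04335161, 0.03270581]), [np.float64(0.00035571979621683026), np.float64(0.0003557197962168165)])
dark (433, 0, 118, 300) ((587.896484375, 205.53501892089844), (374.1265869140625, 105.49974060058594), 11.500919342041016)
dark (188, 0, 63, 18) ((368.33685302734375, -0.6430015563964844), (50.073272705078125, 15.477373123168945), 67.79901885986328)
```

Both blank tops triangulate to the same height (about 33 mm), so both are seated. Now I'll descend on the handle.

In the tool's units: -14.6 cm / 60 = -0.2433, -14 cm / 60 = -0.2333.

>>> {"method": "servo_tool", "body": {
  "moves": [
    [0, 0, -0.0667, 0],
    [0, 0, -0.1333, 0],
    [0, 0, -0.1833, 0],
    [0, 0, -0.2, 0],
    [0, 0, -0.2167, 0],
    [0, 0, -0.2333, 0],
    [0, 0, -0.2433, 0],
    [0, 0, -0.2433, 0],
    [0, 0, -0.2433, 0]
  ]
}}

```text
time: 23.73
ee_pos: [0.545, -0.005, 0.0351]
tcp_rot: [180.0, 0.1, 162.7]
wrist_force: [-0.4, -0.2, 0.7]
opening: 0.0342
grasp_force: 0.0
```

>>> {"method": "servo_tool", "body": {
  "moves": [
    [0, 0, 0, 0],
    [0, 0, 0, 0],
    [0, 0, 0, 0],
    [0, 0, 0, 0],
    [0, 0, 0, 0],
    [0, 0, 0, 0]
  ],
  "claw": 1,
  "force": 60
}}

```text
time: 24.23
ee_pos: [0.5452, -0.0049, 0.0355]
tcp_rot: [180.0, 0.1, 162.7]
wrist_force: [-0.9, 1.3, 5.6]
opening: 0.013
grasp_force: 60.0
```

In the tool's units: 1.6 cm / 60 = 0.0267, 1.4 cm / 60 = 0.0233.

>>> {"method": "servo_tool", "body": {
  "moves": [
    [0, 0, 0, 0],
    [0, 0, 0, 0],
    [0, 0, 0.0033, 0],
    [0, 0, 0.0067, 0],
    [0, 0, 0.01, 0],
    [0, 0, 0.0133, 0],
    [0, 0, 0.0167, 0],
    [0, 0, 0.02, 0],
    [0, 0, 0.0233, 0],
    [0, 0, 0.0267, 0],
    [0, 0, 0.0267, 0],
    [0, 0, 0.0267, 0]
  ],
  "force": 110
}}

```text
time: 25.23
ee_pos: [0.5445, -0.0051, 0.0503]
tcp_rot: [-180.0, 0.0, 162.7]
wrist_force: [0.1, -0.4, -8.6]
opening: 0.0122
grasp_force: 107.5
```

In the tool's units: 8.4 cm / 60 = 0.14, 8.3 cm / 60 = 0.1383.

>>> {"method": "servo_tool", "body": {
  "moves": [
    [0, 0, 0.005, 0],
    [0, 0, 0.01, 0],
    [0, 0, 0.015, 0],
    [0, 0, 0.0233, 0],
    [0, 0, 0.0317, 0],
    [0, 0, 0.04, 0],
    [0, 0, 0.0483, 0],
    [0, 0, 0.0567, 0],
    [0, 0, 0.065, 0],
    [0, 0, 0.0733, 0],
    [0, 0, 0.0817, 0],
    [0, 0, 0.09, 0],
    [0, 0, 0.0983, 0],
    [0, 0, 0.1067, 0],
    [0, 0, 0.115, 0],
    [0, 0, 0.1233, 0],
    [0, 0, 0.13, 0],
    [0, 0, 0.135, 0],
    [0, 0, 0.1383, 0],
    [0, 0, 0.14, 0]
  ]
}}

```text
time: 26.9
ee_pos: [0.5445, -0.005, 0.1345]
tcp_rot: [180.0, 0.0, 162.7]
wrist_force: [-0.1, -0.5, -8.6]
opening: 0.0121
grasp_force: 107.5
```

>>> {"method": "servo_tool", "body": {
  "moves": [
    [0, 0, 0, 0],
    [0, 0, 0, 0],
    [0, 0, 0, 0],
    [0, 0, 0, 0],
    [0, 0, 0, 0],
    [0, 0, 0, 0],
    [0, 0, 0, 0],
    [0, 0, 0, 0],
    [0, 0, 0, 0],
    [0, 0, 0, 0],
    [0, 0, 0, 0],
    [0, 0, 0, 0]
  ]
}}

```text
time: 27.9
ee_pos: [0.5444, -0.005, 0.1342]
tcp_rot: [180.0, -0.0, 162.7]
wrist_force: [-0.9, -0.0, -8.1]
opening: 0.0123
grasp_force: 107.5
```

Run:
```python
from h import *
o,im=snap('wrist','w15'); print(o['time'],o['ee_pos'],o['tcp_rot'],o['opening'],o['grasp_force'],o['wrist_force'],o['torque'])
z=.036+(o['ee_pos'][2]-.0355)
wblobs(im,o,(18,60,120),(32,255,255),z); wblobs(im,o,*COP,z)
for k in range(0): pass
t=snap('top','t15')[1]
```

```text
27.9 [ 0.54442396 -0.00500221  0.13419621] [ 1.79999829e+02 -6.70015747e-05  1.62706235e+02] 0.012348259236611868 107.52573251724243 [-0.92190528 -0.03583451 -8.13231822] [0.03224138 0.01613913 0.00747515]
px [192. 257.] c [527.6 -52.7] rect c [527.4 -52.6] [40.2 41.8] 72.8 eqd 45.2
px [364. 256.] c [556.8  42.3] rect c [557.2  42.2] [43.2 43.1] 38.0 eqd 43.2
px [ 65. 135.] c [ 433.7 -102. ] rect c [ 433.3 -102.1] [34.5 36.1] 38.2 eqd 34.5
px [394. 145.] c [505.4  77.9] rect c [519.   61.4] [113.3 101.6] 2.4 eqd 83.0
```

The wrist reads −8.6 N (plate plus both blanks). Both blanks are in place and level with each other, and the plate is about 10 cm up and still, so I'm handing in.

```bash
python3 -c "
from workcell import *
print(job_done())"
```

```text
the job is handed in; nothing more can be done
None
```

Both blanks are seated in their cavities, and I handed the job in with the plate held level and still by its handle, about 10 cm above the bolster; no pass or fail result came back.

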